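Pack the screw cartons crosswise in the tray

TASK

Pack the four matching screw cartons (two thick, two slim, same length and width) into the middle of the empty grey tray, in two interlocking layers: first the two thick ones lying flat side by side, square with the tray, then the two slim ones side by side on top, turned crosswise so that each slim one bridges both thick ones. Leave the square carton and the long carton lying where they are.

Things in the scene. Friction and masses are not known exactly. Their poses are not given: they have to be found in the camera images.
- thick_a: Small full brown cardboard carton, white tape along its top: 60 mm long (its x axis) x 29 mm wide (y) x 34 mm tall (z up), about 160 g. Origin: centre of its underside. Starts flat on the bench among other small things; can be gripped from above by its ends (60 mm) or sides (29 mm). Interchangeable with its twin thick_b.
- thick_b: Small full brown cardboard carton, white tape along its top: 60 mm long (its x axis) x 29 mm wide (y) x 34 mm tall (z up), about 160 g. Origin: centre of its underside. Starts flat on the bench among other small things; can be gripped from above by its ends (60 mm) or sides (29 mm). Interchangeable with its twin thick_a.
- slim_a: Small full brown cardboard carton, white tape along its top: 60 mm long (its x axis) x 29 mm wide (y) x 20 mm tall (z up), about 90 g. Origin: centre of its underside. Starts flat on the bench among other small things; can be gripped from above by its ends (60 mm) or sides (29 mm). Interchangeable with its twin slim_b.
- slim_b: Small full brown cardboard carton, white tape along its top: 60 mm long (its x axis) x 29 mm wide (y) x 20 mm tall (z up), about 90 g. Origin: centre of its underside. Starts flat on the bench among other small things; can be gripped from above by its ends (60 mm) or sides (29 mm). Interchangeable with its twin slim_a.
- square_box: Bare brown cardboard carton with a strip of white tape along the middle of its top. It does NOT belong in the tray and must stay where it is. 42 mm x 42 mm footprint, 34 mm tall. Origin: centre of its underside.
- long_box: Bare brown cardboard carton with a strip of white tape along the middle of its top. It does NOT belong in the tray and must stay where it is. 86 mm long (x axis) x 29 mm wide x 20 mm tall. Origin: centre of its underside.
- tray: Empty shallow square tray of plain grey plastic, fixed to the bench: 160 x 160 mm outside, 18 mm tall, walls and floor 5 mm thick (inside 150 x 150 mm, inner floor 5 mm above the origin). Origin: centre of its underside; x and y parallel to its walls, z up. It is on the left or right of the bench, turned somewhat.
- sound_box: Dark wooden box, 160 x 160 x 30 mm, fixed to the bench, with steel posts up to 54 mm high, a steel hoop and a brass disc inside: a half-built instrument, about as large as the tray and standing on the other side. Nothing goes into it. Origin: centre of its underside, z up.

How it is judged:
By the outcome, as a careful person would: the job done as asked, in the order asked, and still so for the second after the job is handed in, with the robot touching nothing.
It also fails if it takes over 115 s, if anything falls off the work surface, if the arm or the gripper's body presses on something with over 40 N, if the wrist force passes 120 N, or if a joint passes its speed limit or range.

ROBOT

A 6-joint arm with a two-finger parallel gripper is mounted at the origin on the work surface. World frame = base frame: x ahead of the robot, y to its left, z up, the work surface at z = 0. Lengths are in mm, angles in rad, forces in N, time in s.
With the tool pointing down it reaches from about 250 to 725 mm from the base axis. Payload 4 kg.
Tool frame: the origin (TCP) lies at the very end of the fingers, on their centre line; the grasp point (between the pads) lies 19 mm behind it (robot.pinch_z is the distance from the TCP to the grasp point, in mm); z points along the fingers, y is the line along which they close (so a half turn about z gives the same grasp; the last joint's range is limited). The gripper opens to 85 mm and grips with 20 to 120 N. Pads are 22 mm wide; open, the fingers measure 114 mm over their backs; the gripper's body (76 mm by 85 mm) begins 54 mm behind the grasp point. The pads swing forward as they close: fully open they stand 13 mm farther back than shut.
Start: joints at [1.137, 0.241, 0.005, 1.335, 0, 1.571], TCP at [210.159, 453.688, 231.306] pointing down, gripper open.
Joint ranges: [-2.72, 2.72], [-1.05, 1.87], [-1.09, 1.28], [-1.99, 2.15], [-1.42, 1.44], [-3.14, 3.14]. Speed limits (rad/s): [2.79, 2.79, 3.14, 3.14, 3.14, 3.14].

INTERFACE

Orientations are given as a rotation vector (axis times angle).
In Python, from plant import robot gives the robot as it stands.
- The arm moves only by the shell command python3 -m jog 'ROWS' [OPENING] [FORCE]. ROWS is text: rows parted by semicolons, each of 4 numbers parted by spaces: the shift along the world's x, y, z scaled (see below), then the turn about the world's z scaled (see below). In form: dx dy dz spin; .... A call has 1 to 12 rows; each row shifts and turns the commanded pose from where the row before left it; what a row does not reach is not made up. The controller multiplies each number of a shift by 0.4 m and each number of a turn by pi rad. A row lasts 1/10 s, in which the tool goes at most 50 mm and 8.59 degrees, less where a joint would pass 70% of its speed; a pose out of reach is approached as far as the arm can. A call with a number of a shift or a turn outside -1 to 1 is refused whole. A call with a gripper value outside its range is refused whole. OPENING is the finger opening in mm, from 0 to 85.4, set as the call begins (- or left out, the last holds). The fingers move at their own pace and stop on an object; FORCE is the grip in N (left out, the last holds). Time passes only in rows, so rows that do not move let the fingers close. It gives the time, the measured TCP pose, the force, the opening and the grip force at its end, in the units of the state.
- robot.sense(): the state, without advancing time (a new reading comes with each control period).
- robot.snapshot(name): name is "scene" or "top"; returns a dict with "pixels" (384x512x3 uint8, blue, green, red), "z_map" (384x512 float32, mm along the optical axis (not along the pixel's ray), 0 where there is no reading), "fx", "fy", "cx", "cy" (pixels), "T" (4x4, takes a point from camera to world coordinates). Camera axes: x right, y down, z forward; pixel columns grow to the right and rows downward; lengths in mm; the calibration is good to about 2 mm. A picture is of the moment at which its call begins.
- robot.sign_off(): hands the job in; it is judged then, once.
The state is a dict: "time_s": time; "q": joint angles; "qvel": joint speeds; "joint_torque": joint torques, N m; "ee_pos": TCP position; "eef_rot": TCP orientation; "wrist_force": force on the tool from outside, world axes, zero at the start; "ft_torque": the same for the moment, N m; "opening": finger opening in mm; "finger_force": force on a finger pad.
Only numpy, scipy, OpenCV 4.12 (cv2) and the standard library are available. Lean on these libraries where they do the work, as an engineer would, in place of code of your own. Each camera call takes 0.05 s, during which the arm holds its last target. There are 200 camera calls.

## Working session

There is one attempt and no reset: what is moved stays moved. The work goes in short steps, Python scripts to look and compute and a shell command to move; the robot and the scene stay as the last step left them, time stands still between calls to the robot, and variables do not carry over. Pictures are saved under pics/ and viewed, at most 14 in all, crops included, and the job is handed in when it is done.

```bash
ls; mkdir -p pics; python3 - <<'E'
from plant import robot
import cv2,numpy as np
for n in("top","scene"):
    s=robot.snapshot(n);cv2.imwrite(f"pics/{n}0.png",s["pixels"]);np.savez(f"{n}0.npz",**s)
    print(n,s["fx"],s["cx"],s["cy"],np.round(s["T"],3).tolist())
print(robot.sense())
E
```

```text
pics
top 358.5829631134591 259.9744473754468 187.19599470743054 [[0.016, -0.991, 0.136, 442.889], [-1.0, -0.014, 0.016, -0.137], [-0.014, -0.136, -0.991, 878.602], [0.0, 0.0, 0.0, 1.0]]
scene 370.6874371952166 252.98241816040667 193.26225569445137 [[-0.824, 0.471, -0.315, 869.833], [0.567, 0.679, -0.466, 435.796], [-0.005, -0.562, -0.827, 856.923], [0.0, 0.0, 0.0, 1.0]]
{'time_s': 0.1, 'q': array([ 1.13697280e+00,  2.41355784e-01,  3.83419073e-03,  1.33522665e+00,
       -3.66370227e-05,  1.57080450e+00]), 'qvel': array([ 0.00112052, -0.00180815,  0.00357956, -0.00061078, -0.00020262,
       -0.00062442]), 'joint_torque': array([ 6.80143476e-04, -3.73138332e+01,  2.53009754e+01,  1.08568251e-02,
        2.38141104e-05, -1.39030658e-05]), 'ee_pos': array([209.93417648, 453.14363615, 230.4834917 ]), 'eef_rot': array([-6.76046647e-01, -3.06759545e+00,  3.00623059e-03]), 'wrist_force': array([-0.336126  , -0.51403566, -0.37665409]), 'ft_torque': array([ 0.01408854, -0.00931009,  0.00114159]), 'finger_force': 0.0, 'opening': 85.44933618911256}
```

View pics/top0.png

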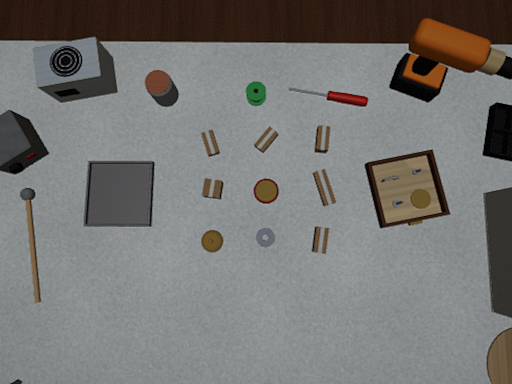

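View pics/scene0.png

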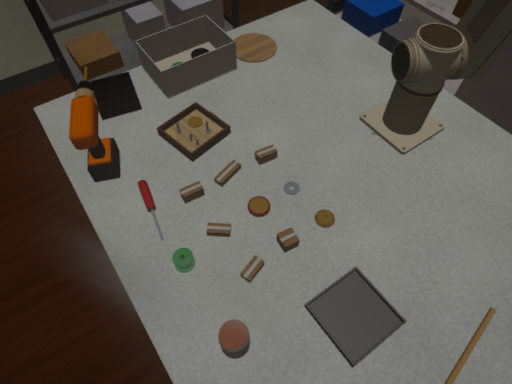

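The top view shows the tray at the left (120,194) and the sound box at the right (407,188). The cartons are at (210,143), (266,139), (322,139) and (320,240), with the square one at (213,188) and the long one at (324,187). Loose discs lie between them.

```bash
cat > h.py <<'E'
import numpy as np,cv2
from plant import robot
def world(s):
    v,u=np.mgrid[:384,:512]; z=s["z_map"].astype(float)
    p=np.stack([(u-s["cx"])/s["fx"]*z,(v-s["cy"])/s["fy"]*z,z,np.ones_like(z)],-1)@np.asarray(s["T"]).T
    return p[...,:3]
def ray(s,uv,h):
    T=np.asarray(s["T"]); uv=np.asarray(uv,float).reshape(-1,2)
    d=np.c_[(uv[:,0]-s["cx"])/s["fx"],(uv[:,1]-s["cy"])/s["fy"],np.ones(len(uv))]@T[:3,:3].T
    return (T[:3,3]+d*((h-T[2,3])/d[:,2])[:,None])[:,:2]
def rect(P):
    (c,(w,h),a)=cv2.minAreaRect(P.astype(np.float32))
    if w<h: w,h,a=h,w,a+90
    return np.round(c,1),round(w,1),round(h,1),round((a+90)%180-90,1)
def box(s,hmin,hmax,xlo=330,xhi=620,ylo=-170,yhi=170,minpix=25):
    W=world(s); m=((W[...,2]>hmin)&(W[...,2]<hmax)&(W[...,0]>xlo)&(W[...,0]<xhi)&(W[...,1]>ylo)&(W[...,1]<yhi)).astype(np.uint8)
    n,l=cv2.connectedComponents(m,connectivity=4)
    for i in range(1,n):
        k=l==i
        if k.sum()<minpix: continue
        z=W[k][:,2]; H=np.percentile(z,80); top=k&(W[...,2]>H-5)
        v,u=np.nonzero(top)
        # pixel corners so that footprint is not shrunk by half-pixels
        uv=np.concatenate([np.c_[u+a,v+b] for a in(-.5,.5) for b in(-.5,.5)])
        print("pix",round(u.mean()),round(v.mean()),"H",round(H,1),*rect(ray(s,uv,H)),"n",len(u), "mean",np.round(ray(s,np.c_[u,v],H).mean(0),1))
E
python3 - <<'E'
from h import *
for n in("top","scene"):
    s=dict(np.load(f"{n}0.npz")); W=world(s)
    print(n); box(s,11,70)
    print("tray"); 
    if n=="top": print("tray floor z",W[190:200,110:130,2].mean(),"bench",W[290:310,200:300,2].mean())
    box(s,11,40,330,620,170,400)
    box(s,11,70,330,620,-400,-170)
E
```

```text
top
pix 324 187 H 21.7 [ 563.4 -139.5] 89.9 32.1 17.8 n 433 mean [ 563.1 -139.8]
pix 211 188 H 35.4 [555.4 129.7] 45.7 44.7 -6.3 n 309 mean [555.3 129.5]
pix 264 192 H 13.2 [549.    4.1] 62.5 51.2 50.7 n 279 mean [550.1   3.6]
pix 320 240 H 35.8 [ 437.1 -128.3] 63.2 31.8 -7.4 n 331 mean [ 436.8 -128.4]
pix 211 241 H 18.0 [431. 129.] 43.1 42.2 11.7 n 221 mean [430.5 129.2]
tray
tray floor z 9.444805802087602 bench 3.9064500578577763
pix 137 199 H 18.6 [541.  338.9] 159.5 123.3 0.2 n 331 mean [529.7 311.9]
pix 391 206 H 31.2 [ 554.3 -320.6] 163.4 131.9 12.5 n 445 mean [ 520.2 -295. ]
pix 418 170 H 40.6 [ 604.4 -360. ] 14.5 7.2 -89.2 n 14 mean [ 604.4 -360. ]
pix 392 178 H 44.2 [ 584.4 -294.5] 33.8 8.7 -76.6 n 33 mean [ 584.4 -294.8]
pix 420 199 H 13.8 [ 538.5 -369.2] 54.3 52.1 -40.8 n 277 mean [ 539.3 -371. ]
pix 400 202 H 30.0 [ 528.4 -317.9] 18.0 8.5 -75.2 n 18 mean [ 528.4 -317.9]
scene
pix 265 151 H 34.5 [ 442.6 -128.3] 65.9 37.3 -10.1 n 175 mean [ 443.  -128.3]
pix 227 171 H 21.3 [ 569.5 -139. ] 93.0 35.4 17.1 n 255 mean [ 570.2 -139.4]
pix 259 206 H 13.0 [558.2   5.4] 59.1 47.1 -2.0 n 111 mean [559.3   4.1]
pix 324 216 H 18.1 [437.9 130. ] 42.9 39.6 11.8 n 140 mean [437.2 130.1]
pix 287 237 H 34.7 [560.8 130.1] 48.0 46.5 -5.7 n 271 mean [560.7 129.9]
tray
pix 352 287 H 18.0 [516.3 304.4] 193.9 97.9 -37.4 n 278 mean [510.2 311.6]
pix 210 131 H 30.4 [ 558.9 -319.9] 155.9 138.5 12.2 n 262 mean [ 532.3 -295. ]
pix 195 122 H 13.8 [ 544.9 -371.7] 57.0 50.9 -88.6 n 116 mean [ 544.5 -371.1]
pix 206 124 H 37.6 [ 529.6 -319.4] 30.9 8.9 69.7 n 13 mean [ 529.6 -320. ]
pix 177 124 H 43.4 [ 605.  -364.3] 22.4 9.1 62.2 n 10 mean [ 606.8 -363.4]
```

```bash
cat >> h.py <<'E'
def cart(s,P,H,r=70):
    """top-face rect of a carton of top height H near P: brown/white vs. depth mask, rays on plane H"""
    W=world(s); m=(W[...,2]>H-7)&(W[...,2]<H+12)&(np.hypot(W[...,0]-P[0],W[...,1]-P[1])<r)
    n,l,st,ct=cv2.connectedComponentsWithStats(m.astype(np.uint8),connectivity=4)
    i=1+np.argmax(st[1:,4]); v,u=np.nonzero(l==i)
    uv=np.concatenate([np.c_[u+a,v+b] for a in(-.5,.5) for b in(-.5,.5)])
    return rect(ray(s,uv,H))+(np.round(ray(s,np.c_[u,v],H).mean(0),1),len(u))
E
python3 - <<'E'
from h import *
S={n:dict(np.load(f"{n}0.npz")) for n in("top","scene")}
for n in S:
    print(n); s=S[n]; box(s,11,70,620,730)
    W=world(s); f=(abs(W[...,2])<9)
    for x in(350,500,620,720):
        for y in(-200,0,60,200):
            k=(np.hypot(W[...,0]-x,W[...,1]-y)<15); print(x,y,round(np.median(W[k][:,2]),1),end=" | ")
    k=(np.hypot(W[...,0]-540,W[...,1]-340)<30); print("floor",np.median(W[k][:,2]))
    for P,H in(([437,-128],34),([563,-139],20),([555,130],34)): print(P,*cart(s,P,H))
E
```

```text
top
pix 322 138 H 35.4 [ 681.4 -134.9] 63.7 31.7 -5.6 n 295 mean [ 681.3 -135.1]
pix 265 139 H 21.7 [681.    2.1] 64.4 32.8 -38.1 n 280 mean [680.9   2.5]
pix 209 142 H 21.5 [670.6 140.6] 64.2 32.0 18.8 n 285 mean [670.2 140.5]
350 -200 0.6 | 350 0 0.7 | 350 60 0.3 | 350 200 0.3 | 500 -200 0.6 | 500 0 0.3 | 500 60 0.1 | 500 200 0.1 | 620 -200 0.3 | 620 0 -0.1 | 620 60 0.5 | 620 200 0.4 | 720 -200 0.3 | 720 0 0.4 | 720 60 0.4 | 720 200 -0.0 | floor 5.121224419040061
[437, -128] [ 437.2 -128.3] 63.4 32.4 -7.7 [ 436.8 -128.3] 340
[563, -139] [ 563.5 -139.3] 90.1 33.1 17.8 [ 563.4 -139.7] 444
[555, 130] [555.6 129.8] 45.7 45.3 -7.6 [555.5 129.6] 314
scene
pix 190 189 H 34.9 [ 687.  -135.1] 64.6 35.9 -5.7 n 210 mean [ 687.3 -135.2]
pix 218 228 H 21.2 [687.6   3.2] 62.4 34.9 -34.7 n 245 mean [687.    2.6]
pix 251 268 H 21.3 [675.8 140.6] 64.1 32.6 19.0 n 288 mean [676.4 140.9]
350 -200 -0.1 | 350 0 -0.1 | 350 60 -0.7 | 350 200 -0.9 | 500 -200 -0.3 | 500 0 -0.4 | 500 60 -0.6 | 500 200 -0.4 | 620 -200 0.1 | 620 0 0.2 | 620 60 -0.1 | 620 200 -0.6 | 720 -200 0.0 | 720 0 0.5 | 720 60 -0.1 | 720 200 -0.4 | floor 4.582318030152578
[437, -128] [ 443.  -127.3] 66.8 38.9 -7.1 [ 443.3 -127.6] 189
[563, -139] [ 569.3 -139. ] 94.0 38.1 17.9 [ 569.7 -139. ] 277
[555, 130] [561.3 130.2] 49.5 47.4 -5.7 [561.1 130.1] 283
```

```bash
python3 - <<'E'
import cv2,numpy as np
t=cv2.imread("pics/top0.png")
a=cv2.resize(t[110:260,75:345],None,fx=2.9,fy=2.9,interpolation=cv2.INTER_CUBIC)
cv2.imwrite("pics/crop1.png",a)
E
```

```text
(no output)
```

View pics/crop1.png

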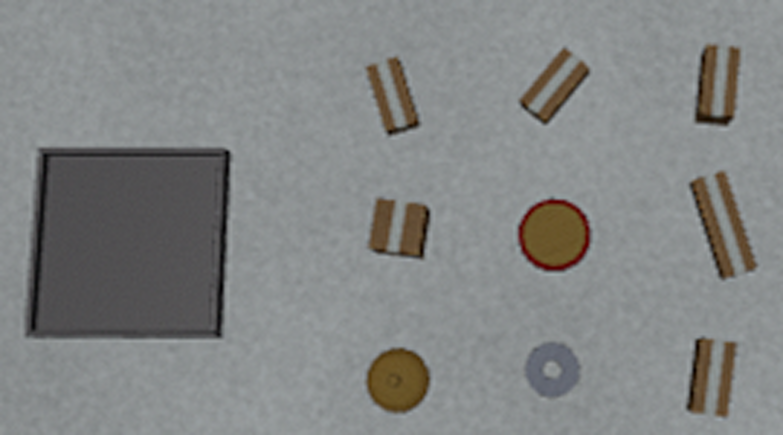

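The crop confirms it: thick cartons at the right top and right bottom, slim at the top left and top middle, square under the slim at left, long in the right middle. The tray is nearly square to the image. The two cameras differ by about 6 mm in x, so I'll settle that with the first grasp, by the ends. Now the tray.

```bash
cat >> h.py <<'E'
def tray(s,dark=95):
    g=cv2.cvtColor(s["pixels"],cv2.COLOR_BGR2GRAY); W=world(s)
    m=(g<dark)&(abs(W[...,0]-540)<130)&(abs(W[...,1]-335)<130)&(W[...,2]<40)
    n,l,st,_=cv2.connectedComponentsWithStats(cv2.morphologyEx(m.astype(np.uint8),cv2.MORPH_CLOSE,np.ones((3,3))))
    c,_=cv2.findContours((l==1+np.argmax(st[1:,4])).astype(np.uint8),0,2); c=max(c,key=cv2.contourArea)
    h=cv2.convexHull(c); q=cv2.approxPolyN(h,4) 
    Q=q.reshape(-1,2).astype(float)
    print("px",Q.tolist()); 
    for z in(18,0):
        C=ray(s,Q,z); print(z,np.round(C,1).tolist(),"ctr",np.round(C.mean(0),1)); 
    print("rect18",rect(ray(s,h.reshape(-1,2),18)),"rect0",rect(ray(s,h.reshape(-1,2),0)))
    # floor: inner z~5 region by depth
    f=(W[...,2]>2.6)&(W[...,2]<7.5)&(abs(W[...,0]-540)<100)&(abs(W[...,1]-335)<100)&(g<dark)
    v,u=np.nonzero(cv2.morphologyEx(f.astype(np.uint8),cv2.MORPH_OPEN,np.ones((5,5))))
    print("floor",rect(ray(s,np.c_[u,v],5)),len(u))
    r=(W[...,2]>14)&(W[...,2]<22)&(abs(W[...,0]-540)<100)&(abs(W[...,1]-335)<100); v,u=np.nonzero(r)
    print("rim",rect(ray(s,np.c_[u,v],18)),len(u))
E
python3 - <<'E'
from h import *
for n in("top","scene"): print(n); tray(dict(np.load(f"{n}0.npz")))
E
python3 -m jog '.05 -.1 0 -.045;.05 -.1 0 -.045;.05 -.1 0 -.045;.05 -.1 0 -.045;.05 -.1 0 -.045;.05 -.1 0 -.045;.05 -.1 0 -.045;.05 -.1 0 -.045;.05 -.1 0 -.043;.05 -.1 0 0;.05 -.1 0 0;.025 -.1 0 0' 85
python3 -m jog '0 -.1 -.1 0;0 -.1 -.1 0;0 -.05 -.1 0;0 0 0 0;0 0 0 0'
```

```text
top
px [[154.0, 161.0], [151.0, 226.0], [83.0, 226.0], [88.0, 161.0]]
18 [[622.4, 275.4], [463.5, 273.6], [460.9, 437.7], [620.3, 438.7]] ctr [541.8 356.4]
0 [[626.2, 281.1], [464.0, 279.3], [461.3, 446.9], [624.0, 447.9]] ctr [543.9 363.8]
rect18 (array([541.7, 356. ]), 164.1, 159.3, -89.2) rect0 (array([543.8, 363.5]), 167.5, 162.6, -89.2)
floor (array([543.1, 361.8]), 146.7, 143.5, 0.8) 1155
rim (array([541.8, 357.7]), 159.1, 157.2, 0.8) 435
scene
px [[406.0, 321.0], [352.0, 368.0], [303.0, 305.0], [355.0, 266.0]]
18 [[465.4, 437.9], [629.4, 440.5], [630.5, 280.7], [468.0, 278.3]] ctr [548.3 359.4]
0 [[456.7, 438.0], [624.3, 440.6], [625.3, 277.4], [459.3, 274.9]] ctr [541.4 357.7]
rect18 (array([548. , 359.8]), 164.1, 159.6, 0.5) rect0 (array([541.1, 358.1]), 167.6, 163.0, 0.5)
floor (array([545.7, 359.2]), 148.7, 138.2, -86.5) 1297
rim (array([547. , 357.4]), 160.1, 156.2, 0.5) 521
time_s: 1.3
ee_pos: [441.1, -28.2, 230.9]
eef_rot: [2.361, 2.073, 0.0]
wrist_force: [0.5, 0.9, 0.6]
opening: 84.5
finger_force: 0.0
time_s: 1.8
ee_pos: [439.2, -117.0, 119.9]
eef_rot: [-2.359, -2.07, 0.002]
wrist_force: [-0.4, -1.6, -0.1]
opening: 85.0
finger_force: 0.0
```

```bash
python3 -m jog '.002 -.028 -.1 0;0 0 -.1 0;0 0 -.05 0;0 0 -.03 0;0 0 0 0;0 0 0 0;0 0 0 0'
python3 -m jog '0 0 0 0;0 0 0 0;0 0 0 0;0 0 0 0;0 0 0 0;0 0 0 0;0 0 0 0;0 0 0 0' 50 40
```

```text
time_s: 2.5
ee_pos: [442.8, -128.2, 10.4]
eef_rot: [2.357, 2.073, 0.003]
wrist_force: [-0.1, 0.2, 1.0]
opening: 85.1
finger_force: 0.0
time_s: 3.3
ee_pos: [441.6, -128.3, 9.6]
eef_rot: [2.359, 2.073, 0.002]
wrist_force: [-1.3, 1.0, 6.7]
opening: 59.0
finger_force: 43.7
```

```bash
python3 -m jog '0 0 .01 0;0 0 .05 0;0 0 .1 0;0 0 .1 0;0 0 0 0;0 0 0 0;0 0 0 0;0 0 0 0'
cat >> h.py <<'E'
def state(n=6):
    L=[]
    for i in range(n):
        robot.snapshot("top"); s=robot.sense(); L.append(np.r_[s["ee_pos"],np.degrees(2*np.arctan2(s["eef_rot"][1],s["eef_rot"][0]))-90,s["opening"],s["finger_force"],s["wrist_force"]])
    L=np.array(L); L[:,3]=(L[:,3]+90)%180-90
    print(np.round(L.mean(0),2),np.round(L[:,:4].std(0),2))
E
python3 - <<'E'
from h import *
state()
s=robot.snapshot("scene"); cv2.imwrite("pics/s1.png",cv2.resize(s["pixels"][60:300,120:440],None,fx=2.4,fy=2.4))
E
```

```text
time_s: 4.1
ee_pos: [439.4, -127.8, 110.8]
eef_rot: [-2.358, -2.071, 0.003]
wrist_force: [0.7, -0.1, -0.8]
opening: 59.1
finger_force: 44.3
[ 4.4018e+02 -1.2799e+02  1.1152e+02 -7.4000e+00  5.9010e+01  4.4260e+01
  1.0000e-02 -1.2000e-01 -1.7600e+00] [0.38 0.1  0.4  0.  ]
```

View pics/s1.png

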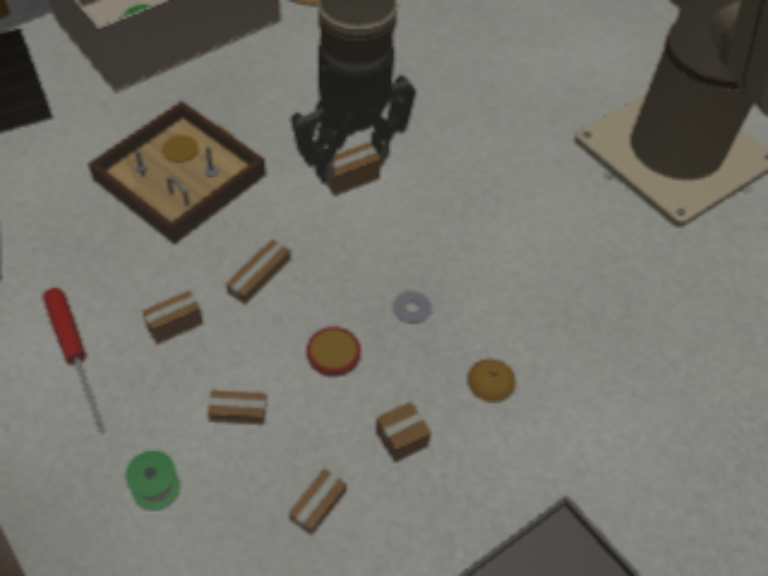

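The carton is held level between the fingers at (355,170) in the crop, and nothing else has been disturbed. The grip puts its true x at about 440, so the truth is the mean of the two cameras. That puts the tray centre at about (544.5, 357.5), turned about 0.65°.

```bash
python3 -m jog '.022 .098 0 .0447;.022 .098 0 0;.022 .098 0 0;.022 .098 0 0;.022 .098 0 0;.022 .098 0 0;.022 .098 0 0;.022 .098 0 0;.022 .098 0 0;.022 .098 0 0;.022 .098 0 0;.02 .098 0 0'
python3 -m jog '0 0 -.05 0;0 0 -.05 0;0 0 -.05 0;0 0 0 0;0 0 0 0;0 0 0 0'
python3 - <<'E'
from h import *
state()
for n in("top","scene"): 
    s=robot.snapshot(n); print(n); tray(s)
cv2.imwrite("pics/s2.png",cv2.resize(s["pixels"][160:384,200:500],None,fx=2.6,fy=2.6))
E
```

```text
time_s: 5.65
ee_pos: [545.9, 343.8, 112.3]
eef_rot: [2.209, 2.234, -0.0]
wrist_force: [-0.1, -0.2, -1.4]
opening: 58.9
finger_force: 44.2
time_s: 6.25
ee_pos: [546.7, 342.6, 54.0]
eef_rot: [2.209, 2.233, 0.004]
wrist_force: [0.6, 0.1, -2.1]
opening: 59.3
finger_force: 44.1
[ 5.4656e+02  3.4252e+02  5.3950e+01  6.4000e-01  5.9090e+01  4.4120e+01
  1.4000e-01  1.0000e-01 -1.9000e+00] [0.25 0.12 0.3  0.  ]
top
px [[154.0, 161.0], [151.0, 227.0], [67.0, 224.0], [117.0, 161.0]]
18 [[622.4, 275.4], [461.2, 273.5], [465.1, 476.9], [621.2, 366.8]] ctr [542.5 348.1]
0 [[626.2, 281.1], [461.5, 279.2], [465.6, 486.9], [625.0, 374.5]] ctr [544.6 355.4]
rect18 (array([542. , 356.1]), 163.5, 159.4, -89.5) rect0 (array([544.1, 363.5]), 166.9, 162.8, -89.5)
floor (array([533.3, 364.3]), 144.8, 125.6, -81.3) 603
rim (array([541.9, 357.4]), 159.2, 156.1, 0.6) 381
scene
px [[415.0, 314.0], [352.0, 368.0], [303.0, 305.0], [345.0, 274.0]]
18 [[437.3, 438.7], [629.4, 440.5], [630.5, 280.7], [501.6, 279.7]] ctr [549.7 359.9]
0 [[428.0, 438.8], [624.3, 440.6], [625.3, 277.4], [493.7, 276.4]] ctr [542.8 358.3]
rect18 (array([547.9, 359.6]), 164.0, 159.4, 0.5) rect0 (array([541., 358.]), 167.5, 162.8, 0.5)
floor (array([573.9, 384. ]), 168.4, 117.3, -43.2) 657
rim (array([547. , 357.2]), 160.8, 156.0, 0.3) 416
```

View pics/s2.png

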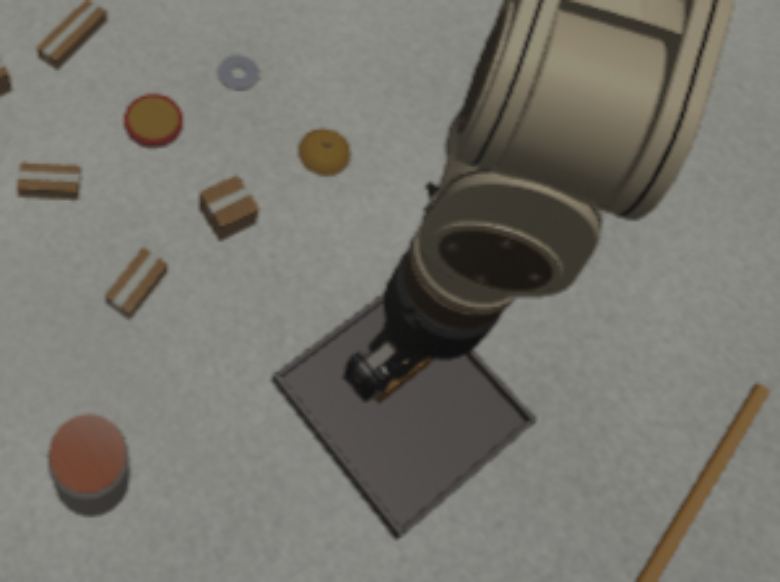

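The carton hangs over the tray at crop (395,375), with the walls clear. Shift x by −2 and lower.

```bash
python3 -m jog '-.005 0 -.04 0;0 0 -.03 0;0 0 -.015 0;0 0 -.005 0;0 0 0 0;0 0 0 0;0 0 0 0'
python3 -c "
from h import *
state(4)"
```

```text
time_s: 7.35
ee_pos: [544.3, 342.5, 17.3]
eef_rot: [2.209, 2.234, 0.002]
wrist_force: [0.5, -0.2, -1.9]
opening: 59.5
finger_force: 44.2
[ 5.4410e+02  3.4237e+02  1.7130e+01  6.5000e-01  5.9160e+01  4.4230e+01
 -2.0000e-02  1.8000e-01 -1.7400e+00] [0.09 0.05 0.1  0.  ]
```

```bash
python3 -m jog '.001 0 -.005 0;0 0 0 0;0 0 0 0'; python3 -m jog '0 0 -.002 0;0 0 0 0;0 0 0 0'
```

```text
time_s: 7.85
ee_pos: [544.4, 342.3, 14.8]
eef_rot: [2.209, 2.234, 0.001]
wrist_force: [-0.5, -0.4, -0.8]
opening: 59.0
finger_force: 44.3
time_s: 8.15
ee_pos: [544.4, 342.3, 14.7]
eef_rot: [2.209, 2.234, 0.002]
wrist_force: [-1.8, -1.1, 5.3]
opening: 59.2
finger_force: 45.0
```

```bash
python3 -m jog '0 0 0 0;0 0 0 0;0 0 0 0;0 0 0 0;0 0 0 0;0 0 0 0' 76
python3 -m jog '0 0 .03 0;0 0 .1 0;0 0 .1 0;0 0 0 0'
python3 -m jog '.029 -.1 0 -.0345;.029 -.1 0 0;.029 -.1 0 0;.029 -.1 0 0;.029 -.1 0 0;.029 -.1 0 0;.029 -.1 0 0;.029 -.1 0 0;.029 -.1 0 0;.029 -.1 0 0;.029 -.1 0 0;.03 -.093 0 0' 85
python3 -m jog '0 0 0 0;0 0 0 0;0 0 0 0'
python3 - <<'E'
from h import *
state()
for n in("top","scene"): 
    s=robot.snapshot(n); print(cart(s,[543,342],39)); 
    if n=="top": cv2.imwrite("pics/t3.png",cv2.resize(s["pixels"][100:270,70:350],None,fx=2.8,fy=2.8))
E
```

```text
time_s: 8.75
ee_pos: [544.1, 342.2, 13.6]
eef_rot: [-2.209, -2.234, 0.0]
wrist_force: [-0.8, -0.1, 0.3]
opening: 76.0
finger_force: 0.0
time_s: 9.15
ee_pos: [548.3, 344.8, 114.1]
eef_rot: [2.206, 2.232, 0.021]
wrist_force: [0.3, 0.8, -0.1]
opening: 76.0
finger_force: 0.0
time_s: 10.35
ee_pos: [684.1, -137.0, 106.6]
eef_rot: [2.327, 2.11, 0.001]
wrist_force: [1.8, 0.2, 0.2]
opening: 84.9
finger_force: 0.0
time_s: 10.65
ee_pos: [683.5, -134.0, 106.0]
eef_rot: [-2.325, -2.112, -0.0]
wrist_force: [0.6, 0.5, 0.1]
opening: 85.1
finger_force: 0.0
[ 6.8367e+02 -1.3356e+02  1.0610e+02 -5.4500e+00  8.5080e+01  0.0000e+00
  3.8000e-01  1.6000e-01  1.6000e-01] [0.09 0.16 0.03 0.01]
(array([543.2, 339.5]), 63.2, 33.4, 3.8, array([542.5, 339.7]), 327)
(array([548. , 339.9]), 65.8, 32.1, 0.8, array([548.2, 340. ]), 368)
```

View pics/t3.png

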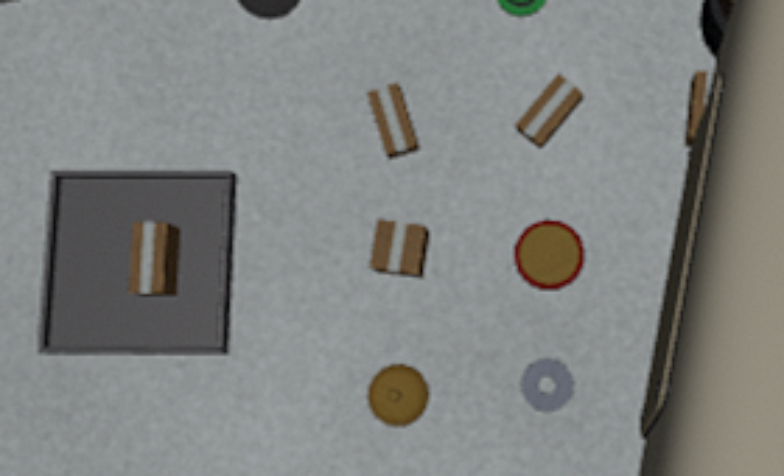

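The first thick carton stands square in the tray, at (152,257) in this crop. A tighter measurement of it, and I descend on the second.

```bash
cat >> h.py <<'E'
def topc(s,P,H,r=50):
    """top face by brightness+height: tight mask, area centroid and angle by PCA-like minAreaRect"""
    W=world(s); m=(W[...,2]>H-2.5)&(W[...,2]<H+6)&(np.hypot(W[...,0]-P[0],W[...,1]-P[1])<r)
    n,l,st,ct=cv2.connectedComponentsWithStats(m.astype(np.uint8),connectivity=4)
    i=1+np.argmax(st[1:,4]); v,u=np.nonzero(l==i); Q=ray(s,np.c_[u,v],H)
    return rect(Q)+(np.round(Q.mean(0),1),len(u))
E
python3 - <<'E'
from h import *
for n in("top","scene"): print(topc(robot.snapshot(n),[545,341],39))
E
python3 -m jog '.0015 -.0035 -.1 0;0 0 -.1 0;0 0 -.04 0;0 0 0 0;0 0 0 0;0 0 0 0;0 0 0 0;0 0 0 0'
python3 -m jog '0 0 0 0;0 0 0 0;0 0 0 0;0 0 0 0;0 0 0 0;0 0 0 0;0 0 0 0;0 0 0 0' 50 40
python3 -c "
from h import *
state(4)"
```

```text
(array([543.2, 340.7]), 60.6, 28.6, 3.8, array([542.4, 340.7]), 301)
(array([547.8, 339.8]), 61.9, 28.9, 0.8, array([547.6, 340.3]), 333)
time_s: 11.95
ee_pos: [685.4, -136.6, 11.5]
eef_rot: [2.325, 2.11, 0.003]
wrist_force: [-1.0, -0.4, -0.3]
opening: 85.0
finger_force: 0.0
time_s: 12.75
ee_pos: [684.8, -136.5, 10.5]
eef_rot: [2.326, 2.111, 0.001]
wrist_force: [-0.5, 0.7, 4.6]
opening: 59.0
finger_force: 45.4
[ 6.8475e+02 -1.3651e+02  1.0480e+01 -5.5600e+00  5.9030e+01  4.5410e+01
 -5.3000e-01  3.6000e-01  5.3700e+00] [0.01 0.01 0.01 0.  ]
```

```bash
python3 -m jog '0 0 .01 0;0 0 .05 0;0 0 .1 0;0 0 .1 0;0 0 0 0;0 0 0 0'
python3 -m jog '-.027 .1 0 .0342;-.027 .1 0 0;-.027 .1 0 0;-.027 .1 0 0;-.027 .1 0 0;-.027 .1 0 0;-.027 .1 0 0;-.027 .1 0 0;-.027 .1 0 0;-.027 .1 0 0;-.027 .1 0 0;-.027 .1 0 0'
python3 -m jog '-.027 .068 0 0;0 0 -.05 0;0 0 -.05 0;0 0 -.04 0;0 0 0 0;0 0 0 0;0 0 0 0;0 0 0 0'
python3 -c "
from h import *
state(4)"
```

```text
time_s: 13.55
ee_pos: [684.7, -136.5, 114.3]
eef_rot: [2.326, 2.11, 0.001]
wrist_force: [-0.3, -0.7, -2.1]
opening: 58.9
finger_force: 44.8
time_s: 14.75
ee_pos: [552.3, 344.0, 110.4]
eef_rot: [-2.209, -2.232, 0.009]
wrist_force: [0.7, -0.7, -1.4]
opening: 59.0
finger_force: 44.7
time_s: 15.55
ee_pos: [544.6, 371.0, 58.8]
eef_rot: [2.21, 2.232, 0.003]
wrist_force: [-0.4, 0.5, -1.3]
opening: 59.1
finger_force: 44.6
[ 5.4450e+02  3.7099e+02  5.8760e+01  5.8000e-01  5.9160e+01  4.4560e+01
 -2.6000e-01  4.1000e-01 -1.8700e+00] [0.1  0.05 0.11 0.  ]
```

```bash
python3 -m jog '0 0 -.06 0;0 0 -.03 0;0 0 -.013 0;0 0 0 0;0 0 0 0;0 0 -.002 0;0 0 0 0;0 0 0 0'
python3 -m jog '0 0 -.002 0;0 0 0 0;0 0 0 0'
python3 -m jog '0 0 -.001 0;0 0 0 0;0 0 0 0'
```

```text
time_s: 16.55
ee_pos: [544.0, 370.8, 15.9]
eef_rot: [2.21, 2.233, 0.0]
wrist_force: [0.0, 0.3, -2.5]
opening: 59.1
finger_force: 44.7
time_s: 16.85
ee_pos: [544.1, 370.9, 15.5]
eef_rot: [2.21, 2.233, 0.001]
wrist_force: [-1.7, -0.3, 1.6]
opening: 59.3
finger_force: 44.9
time_s: 17.15
ee_pos: [544.2, 370.9, 15.5]
eef_rot: [2.21, 2.233, 0.001]
wrist_force: [-2.1, -1.3, 5.3]
opening: 59.1
finger_force: 45.5
```

```bash
python3 -m jog '0 0 0 0;0 0 0 0;0 0 0 0;0 0 0 0;0 0 0 0;0 0 0 0' 76
python3 -m jog '0 0 .03 0;0 0 .1 0;0 0 .1 0;0 0 0 0'
python3 -m jog '.029 -.1 0 -.04;.029 -.1 0 -.04;.029 -.1 0 -.04;.029 -.1 0 -.04;.029 -.1 0 -.04;.029 -.1 0 0;.029 -.1 0 0;.029 -.1 0 0;.029 -.1 0 0;.029 -.02 0 0;.03 0 0 0;0 0 0 0' 85
python3 - <<'E'
from h import *
state(3)
for n in("top","scene"):
    s=robot.snapshot(n); cv2.imwrite(f"pics/{n}4.png",s["pixels"])
    print(n,topc(s,[545,341],39),topc(s,[545,371],39))
    o=dict(np.load(f"{n}0.npz"))
    for P in([684,2],[673,141]): print(topc(o,P,20,45))
    if n=="scene": cv2.imwrite("pics/s4.png",cv2.resize(s["pixels"][220:384,230:460],None,fx=3.4,fy=3.4))
E
```

```text
time_s: 17.75
ee_pos: [543.9, 370.8, 14.5]
eef_rot: [-2.21, -2.233, 0.0]
wrist_force: [-0.7, -0.6, 0.3]
opening: 76.0
finger_force: 0.0
time_s: 18.15
ee_pos: [548.0, 373.5, 115.1]
eef_rot: [2.208, 2.231, 0.022]
wrist_force: [0.1, 0.5, 1.1]
opening: 75.7
finger_force: 0.0
time_s: 19.35
ee_pos: [673.3, 1.8, 107.0]
eef_rot: [2.792, 1.438, 0.003]
wrist_force: [0.4, 0.6, 0.3]
opening: 85.1
finger_force: 0.0
[ 6.7184e+02  2.8500e+00  1.0681e+02 -3.5400e+01  8.4980e+01  0.0000e+00
  7.0000e-02 -3.9000e-01 -5.3000e-01] [0.37 0.3  0.07 0.03]
top (array([543.2, 355.7]), 60.4, 59.8, -89.1, array([542.5, 355.8]), 594) (array([543.2, 355.7]), 60.4, 59.8, -89.1, array([542.7, 356.4]), 593)
(array([681.5,   2.3]), 61.0, 29.1, -38.2, array([681.6,   2.7]), 267)
(array([671. , 140.9]), 61.1, 29.0, 18.8, array([670.8, 140.9]), 280)
scene (array([547.1, 354.9]), 61.4, 59.5, 1.2, array([546.9, 355.2]), 662) (array([547.1, 355. ]), 61.2, 59.4, 1.5, array([546.9, 355.9]), 656)
(array([686.4,   1.6]), 60.4, 30.2, -39.3, array([686.5,   1.3]), 229)
(array([675.6, 140.1]), 60.7, 28.9, 19.0, array([676.5, 140.6]), 268)
```

View pics/s4.png

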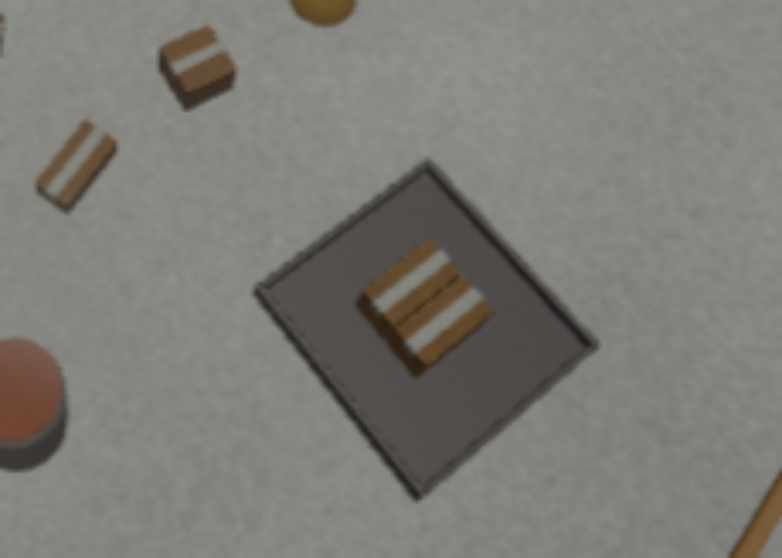

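The thick pair lies tight and square in the tray, at (425,305) in this crop. Next is the middle slim carton at about (684, 2), −38.5°.

```bash
python3 -m jog '.03 -.002 0 -.017;0 0 -.1 0;0 0 -.1 0;0 0 -.04 0;0 0 -.02 0;0 0 0 0;0 0 0 0;0 0 0 0;0 0 0 0'
python3 -c "
from h import *
state(3);print(robot.sense()['q'])"
```

```text
time_s: 20.5
ee_pos: [685.2, 2.0, 4.4]
eef_rot: [2.828, 1.365, 0.004]
wrist_force: [0.8, -0.6, 0.2]
opening: 85.0
finger_force: 0.0
[ 6.8468e+02  1.9700e+00  3.7800e+00 -3.8460e+01  8.4990e+01  0.0000e+00
  2.5000e-01 -3.9000e-01  2.0000e-01] [0.18 0.01 0.26 0.  ]
[2.84222619e-03 7.63136612e-01 2.39390290e-01 1.04565615e+00
 4.06070022e-05 2.24498112e+00]
```

```bash
python3 -m jog '0 0 0 0;0 0 0 0;0 0 0 0;0 0 0 0;0 0 0 0;0 0 0 0;0 0 0 0;0 0 0 0' 50 40
python3 -m jog '0 0 .01 0;0 0 .05 0;0 0 .1 0;0 0 .1 0;0 0 0 0;0 0 0 0;0 0 0 0'
python3 - <<'E'
from h import *
state(3)
cv2.imwrite("pics/s5.png",cv2.resize(robot.snapshot("scene")["pixels"][100:280,120:360],None,fx=3.2,fy=3.2))
E
```

```text
time_s: 21.45
ee_pos: [684.3, 1.9, 3.0]
eef_rot: [2.829, 1.366, 0.001]
wrist_force: [0.2, -0.7, 3.4]
opening: 59.2
finger_force: 44.7
time_s: 22.15
ee_pos: [682.5, 2.0, 104.7]
eef_rot: [-2.828, -1.365, 0.005]
wrist_force: [0.3, -0.6, -1.2]
opening: 58.9
finger_force: 44.2
[ 6.8242e+02  2.0000e+00  1.0417e+02 -3.8460e+01  5.8770e+01  4.4230e+01
 -4.0000e-01  7.0000e-02 -4.8000e-01] [0.11 0.01 0.09 0.  ]
```

View pics/s5.png

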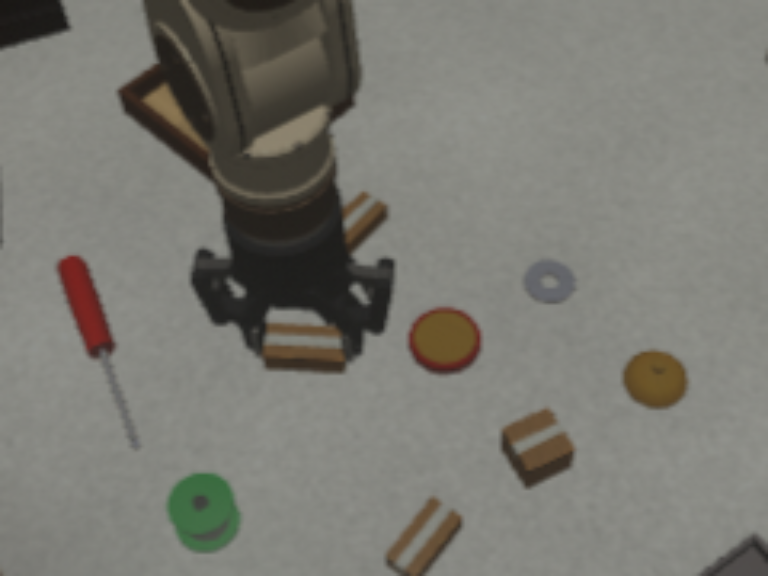

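The slim carton is held level, at (305,345) in this crop. Carry it to the tray and turn it crosswise.

```bash
python3 -m jog '-.0192 .0555 0 .0448;-.0192 .0555 0 .0448;-.0192 .0555 0 .0448;-.0192 .0555 0 .0448;-.0192 .0555 0 .0448;-.0192 .0555 0 .0448;-.0192 .0555 0 .0448;-.0192 .0555 0 .0448'
python3 -m jog '-.0192 .0555 0 .0448;-.0192 .0555 0 .0448;-.0192 .0555 0 .0448;-.0192 .0555 0 .0448;-.0192 .0555 0 .0448;-.0192 .0555 0 .0448;-.0192 .0555 0 .0448;-.0192 .0555 0 .0448;0 0 0 0;0 0 -.05 0;0 0 -.03 0;0 0 0 0'
python3 -m jog '0 0 0 0;0 0 0 0;0 0 0 0'
python3 -c "
from h import *
state(3)"
```

```text
time_s: 23.15
ee_pos: [621.7, 180.3, 105.6]
eef_rot: [-1.655, -2.669, 0.002]
wrist_force: [0.7, -1.1, -0.8]
opening: 58.8
finger_force: 44.2
time_s: 24.35
ee_pos: [559.3, 355.4, 71.3]
eef_rot: [0.013, -3.136, 0.006]
wrist_force: [-0.1, 0.2, -0.4]
opening: 59.0
finger_force: 44.2
time_s: 24.65
ee_pos: [561.8, 357.2, 75.6]
eef_rot: [-0.014, 3.14, 0.001]
wrist_force: [-0.0, 0.5, -0.3]
opening: 58.8
finger_force: 44.2
[ 5.6157e+02  3.5728e+02  7.5410e+01 -8.9460e+01  5.8970e+01  4.4210e+01
  8.0000e-02  9.0000e-02 -2.5000e-01] [0.09 0.01 0.1  0.01]
```

```bash
python3 -m jog '-.005 0 -.03 0;0 0 -.03 0;0 0 -.015 0;0 0 -.004 0;0 0 0 0;0 0 0 0;0 0 0 0'
python3 -m jog '0 0 -.002 0;0 0 0 0;0 0 0 0'
python3 -m jog '0 0 -.002 0;0 0 0 0;0 0 0 0'
```

```text
time_s: 25.5
ee_pos: [559.1, 357.2, 42.8]
eef_rot: [0.015, -3.141, 0.0]
wrist_force: [0.5, 0.0, -1.3]
opening: 58.7
finger_force: 44.2
time_s: 25.8
ee_pos: [559.1, 357.2, 42.1]
eef_rot: [0.015, -3.141, 0.0]
wrist_force: [0.5, 0.3, -0.9]
opening: 59.0
finger_force: 44.2
time_s: 26.1
ee_pos: [559.2, 357.3, 42.0]
eef_rot: [-0.015, 3.141, 0.0]
wrist_force: [-0.8, -0.5, 3.7]
opening: 59.1
finger_force: 44.6
```

```bash
python3 -m jog '0 0 0 0;0 0 0 0;0 0 0 0;0 0 0 0;0 0 0 0;0 0 0 0' 72
python3 -m jog '0 0 .03 0;0 0 .07 0;0 0 .065 0;0 0 0 0;.0318 -.06 0 -.0442;.0318 -.06 0 -.0442;.0318 -.06 0 -.0442;.0318 -.06 0 -.0442;.0318 -.06 0 -.0442;.0318 -.06 0 -.0442;.0318 -.06 0 -.0442;.0318 -.06 0 -.0442'
python3 -m jog '.0318 -.06 0 -.0442;0 0 0 0;0 0 0 0;0 0 0 0' 85
python3 - <<'E'
from h import *
state(3)
for n in("top","scene"):
    s=robot.snapshot(n); print(n,topc(s,[560,356],59))
    if n=="scene": cv2.imwrite("pics/s6.png",cv2.resize(s["pixels"][220:384,230:460],None,fx=3.4,fy=3.4))
E
```

```text
time_s: 26.7
ee_pos: [559.1, 357.2, 41.3]
eef_rot: [0.015, -3.142, 0.0]
wrist_force: [0.2, 0.8, 0.4]
opening: 71.9
finger_force: 0.0
time_s: 27.9
ee_pos: [661.2, 164.1, 107.4]
eef_rot: [-1.651, -2.673, 0.0]
wrist_force: [0.3, 0.9, -0.3]
opening: 72.5
finger_force: 0.0
time_s: 28.3
ee_pos: [673.0, 142.0, 107.3]
eef_rot: [-1.823, -2.558, 0.0]
wrist_force: [0.4, -0.1, 0.3]
opening: 85.3
finger_force: 0.0
[ 6.7301e+02  1.4236e+02  1.0741e+02  1.9080e+01  8.4940e+01  0.0000e+00
 -2.2000e-01  3.4000e-01 -3.0000e-02] [0.03 0.08 0.05 0.  ]Traceback (most recent call last):
  File "<stdin>", line 4, in <module>
  File "h.py", line 60, in topc
    i=1+np.argmax(st[1:,4]); v,u=np.nonzero(l==i); Q=ray(s,np.c_[u,v],H)
        ~~~~~~~~~^^^^^^^^^^
    return _wrapfunc(a, 'argmax', axis=axis, out=out, **kwds)
    return bound(*args, **kwds)
ValueError: attempt to get argmax of an empty sequence
```

The arm hides the tray from the top camera. I'll look with the scene camera and descend on the last slim one.

```bash
python3 - <<'E'
from h import *
s=robot.snapshot("scene"); cv2.imwrite("pics/s6.png",cv2.resize(s["pixels"][220:384,230:460],None,fx=3.4,fy=3.4))
print(topc(s,[560,356],59))
E
python3 -m jog '.001 -.004 -.1 0;0 0 -.1 0;0 0 -.04 0;0 0 -.021 0;0 0 0 0;0 0 0 0;0 0 0 0;0 0 0 0'
python3 -m jog '0 0 0 0;0 0 0 0;0 0 0 0;0 0 0 0;0 0 0 0;0 0 0 0;0 0 0 0;0 0 0 0' 50 40
python3 -c "
from h import *
state(3)"
python3 -m jog '0 0 .01 0;0 0 .05 0;0 0 .1 0;0 0 .1 0;0 0 0 0;0 0 0 0;0 0 0 0'
```

```text
(array([561.8, 355.3]), 60.5, 29.7, -89.4, array([561.6, 355.7]), 357)
time_s: 29.35
ee_pos: [675.2, 139.9, 4.8]
eef_rot: [1.824, 2.555, 0.004]
wrist_force: [0.4, -0.1, 0.2]
opening: 85.0
finger_force: 0.0
time_s: 30.15
ee_pos: [674.5, 139.7, 3.9]
eef_rot: [1.825, 2.556, 0.002]
wrist_force: [-0.1, -0.9, 4.8]
opening: 58.9
finger_force: 44.6
[ 6.7458e+02  1.3967e+02  3.9100e+00  1.8960e+01  5.8760e+01  4.4580e+01
 -4.0000e-01 -7.9000e-01  5.1200e+00] [0.01 0.01 0.01 0.  ]
time_s: 31.0
ee_pos: [672.6, 139.3, 105.0]
eef_rot: [-1.824, -2.555, 0.004]
wrist_force: [-0.1, 0.7, -1.8]
opening: 58.6
finger_force: 44.0
```

View pics/s6.png

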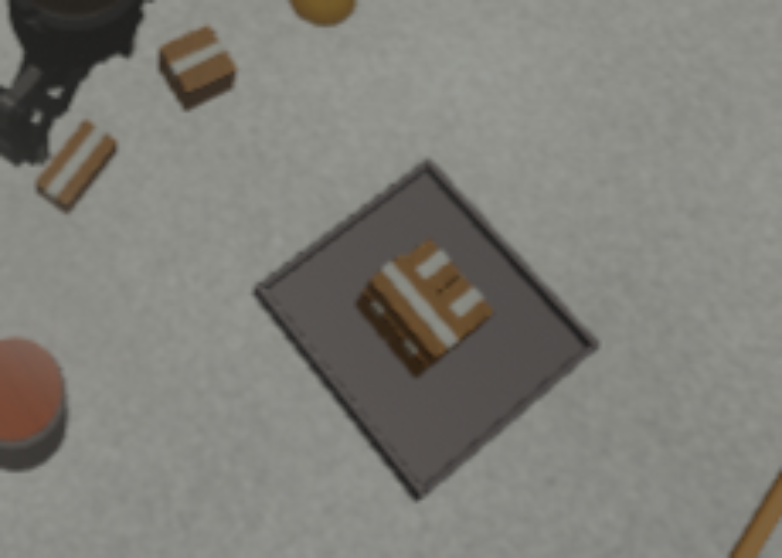

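Slim carton one bridges both thick ones, flush with them, at (425,300) in this crop. Now the last one.

```bash
python3 -m jog '-.0396 .0606 0 .0442;-.0396 .0606 0 .0442;-.0396 .0606 0 .0442;-.0396 .0606 0 .0442;-.0396 .0606 0 .0442;-.0396 .0606 0 .0442;-.0396 .0606 0 .0442;-.0396 .0606 0 .0442;-.0396 .0606 0 .0442;0 0 0 0;0 0 -.05 0;0 0 -.025 0'
python3 -m jog '0 0 0 0;0 0 0 0;0 0 0 0'
python3 -c "
from h import *
state(3)"
```

```text
time_s: 32.2
ee_pos: [529.8, 356.5, 73.8]
eef_rot: [0.014, -3.137, 0.005]
wrist_force: [-0.1, -0.2, -0.4]
opening: 58.9
finger_force: 43.9
time_s: 32.5
ee_pos: [532.0, 357.5, 77.4]
eef_rot: [-0.014, 3.141, 0.0]
wrist_force: [0.0, 0.8, -0.2]
opening: 59.0
finger_force: 43.9
[ 5.3207e+02  3.5775e+02  7.7790e+01 -8.9480e+01  5.8900e+01  4.3920e+01
  1.3000e-01  1.1000e-01 -6.9000e-01] [0.03 0.06 0.04 0.01]
```

```bash
python3 -m jog '-.0045 -.001 -.02 0;0 0 0 0;0 0 -.03 0;0 0 -.02 0;0 0 -.011 0;0 0 0 0;0 0 0 0;0 0 0 0'
python3 -m jog '0 0 -.002 0;0 0 0 0;0 0 0 0'
python3 -m jog '0 0 -.002 0;0 0 0 0;0 0 0 0'
```

```text
time_s: 33.45
ee_pos: [529.7, 357.4, 44.6]
eef_rot: [-0.015, 3.141, 0.0]
wrist_force: [0.1, 0.5, -0.9]
opening: 58.8
finger_force: 43.9
time_s: 33.75
ee_pos: [529.6, 357.3, 43.8]
eef_rot: [-0.015, 3.142, 0.0]
wrist_force: [0.4, -0.5, -0.7]
opening: 58.7
finger_force: 43.9
time_s: 34.05
ee_pos: [529.6, 357.3, 43.0]
eef_rot: [0.015, -3.141, 0.0]
wrist_force: [0.1, -0.2, -0.3]
opening: 58.9
finger_force: 43.9
```

```bash
python3 -m jog '0 0 -.001 0;0 0 0 0;0 0 -.001 0;0 0 0 0;0 0 0 0'
python3 -m jog '0 0 0 0;0 0 0 0;0 0 0 0;0 0 0 0;0 0 0 0;0 0 0 0' 72
python3 -m jog '0 0 .03 0;0 0 .07 0;0 0 .1 0;0 0 .05 0;-.06 -.1 0 0;-.06 -.1 0 0;-.06 -.1 0 0;-.06 -.1 0 0;-.02 -.1 0 0;0 -.1 0 0;0 0 0 0;0 0 0 0'
python3 - <<'E'
from h import *
state(2)
for n in("top","scene"):
    s=robot.snapshot(n); print(n,topc(s,[545,356],59))
    cv2.imwrite(f"pics/{n}7.png",s["pixels"])
    o=dict(np.load(f"{n}0.npz"))
    for P,H in(([566,-139],20),([558,130],34)): print(topc(o,P,H),topc(s,P,H))
a=cv2.imread("pics/top7.png")[140:250,60:230]; b=s["pixels"][240:384,270:440]
cv2.imwrite("pics/s7.png",np.hstack([cv2.resize(a,(400,320)),cv2.resize(b,(378,320))]))
E
```

```text
time_s: 34.55
ee_pos: [529.6, 357.4, 42.9]
eef_rot: [-0.015, 3.141, 0.0]
wrist_force: [-1.6, -1.2, 5.0]
opening: 58.8
finger_force: 44.6
time_s: 35.15
ee_pos: [529.6, 357.3, 42.1]
eef_rot: [0.015, -3.141, 0.0]
wrist_force: [-0.5, -0.0, 0.1]
opening: 71.8
finger_force: 0.0
time_s: 36.35
ee_pos: [426.2, 116.9, 143.3]
eef_rot: [-0.012, 3.14, 0.002]
wrist_force: [-0.4, 0.5, -0.5]
opening: 72.2
finger_force: 0.0
[ 4.2632e+02  1.1791e+02  1.4302e+02 -8.9440e+01  7.2110e+01  0.0000e+00
 -3.0000e-02  4.1000e-01  5.6000e-01] [0.04 0.23 0.14 0.04]
top (array([525.5, 357. ]), 61.4, 27.9, -89.1, array([525.8, 356.2]), 326)
(array([ 563.6, -139.8]), 87.0, 29.1, 17.8, array([ 563.2, -140.3]), 419) (array([ 563.7, -139.8]), 87.0, 29.0, 17.8, array([ 563.4, -140.2]), 424)
(array([555.6, 129.9]), 43.1, 42.0, -6.3, array([555.6, 130. ]), 293) (array([555.9, 130. ]), 42.4, 41.9, -6.9, array([555.7, 130.1]), 297)
scene (array([546.2, 355.6]), 61.3, 61.0, 0.0, array([546.5, 356. ]), 717)
(array([ 568.3, -140.1]), 86.9, 30.9, 17.0, array([ 569.1, -140.4]), 234) (array([ 568.6, -140.9]), 86.9, 29.2, 17.1, array([ 569.3, -140.6]), 239)
(array([559.8, 129.3]), 43.0, 41.7, -5.8, array([559.7, 128.7]), 242) (array([560.1, 129.3]), 43.7, 41.6, -5.8, array([559.8, 128.9]), 246)
```

View pics/s7.png

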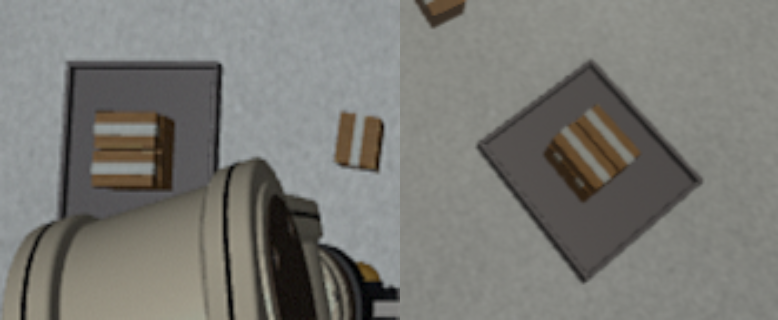

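Both views show the two slim cartons lying crosswise, side by side on the thick pair, with a gap of about 1–2 mm. The square and long cartons haven't moved. Handing in.

```bash
python3 -c "
from plant import robot
print(robot.sign_off())"
```

```text
the job is handed in; nothing more can be done
None
```

All four cartons are packed in the tray in two interlocking layers, the square and long cartons were left where they lay, and the job was handed in at about 36 s; no verdict was returned.

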